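# Latch the drop front of a carver's tool chest

## Task

Shut the drop front of the tool chest, hook the draw latch's loop over the keeper on the front, and then press the lever down flat, over centre, so that the front is held drawn tight. Feel your way and force nothing: the front, the wire loop and the lever are light metal and bend; leave the tools and wood around the chest where they are.

Things in the scene. Friction and masses are not known exactly. Their poses are not given: they have to be found in the camera images.
- chest: Dark blue drop-front tool chest with aluminium edges, fixed. Origin: under its centre at bench level; x points to the back, z up. Carcass x -80 to 120, y -170 to 170 mm, top at z 200. Latch base on top, on the centre line (y = 0): lever pivot at x -35, z 216 mm. The latch works in the plane y = 0.
- front (a joint): Angle of the drop front, rad: 0 shut against its stop, growing as its top leans out to -x. Stiff hinge (y axis) at chest x -80, z 20 mm; stays where left; 3 to 5 N at the top moves it. Panel 36 mm thick, 336 wide; shut, its outer face is at x -118 and its top at z 184 mm. Pushing or pressing it with over 30 N bends it.
- front_edge (a point): Middle of the top outer edge of the drop front (x -118, z 184 mm in the chest frame when shut).
- keeper (a point): Top of the keeper's dark foot (24 mm wide, 26 long, 16 high on the front's top edge), at the nominal seat of the bar; x -108, z 200 mm in the chest frame when shut. The brass hook on it is 22 wide, 17 high, leans 15 deg out to -x; a loop bar set past its tip rests 3 mm above this point. The hook's screw setting, up to 2 mm either way along x, is not reported.
- lever (a joint): Lever angle above horizontal, rad: 0 flat on the chest pointing to +x, 1.55 upright at its open stop. Plate 24 mm wide, 5 thick, 79 long from its pivot (see chest), red end. Friction holds it. With the loop hooked it resists with up to about 0.7 Nm (12 N at 60 mm), passes centre at about 0.3 and then snaps flat. Over 25 N on it bends it.
- lever_end (a point): Upper face of the lever's red end, 70 mm from its pivot.
- loop (a joint): Angle of the loop on the lever, rad; its elevation above horizontal, seen from its pivot towards -x, = loop - lever. Its pivot is at chest x = -35 + 20 cos(lever - 0.14), z = 216 + 20 sin(lever - 0.14) mm. Friction holds it where left: it does not fall, and the swinging lever lifts it off again unless it is first drawn in to bear on the hook (lever then 1.1 to 1.37, by the screw setting).
- loop_bar (a point): Centre of the loop's cross bar, 88.6 mm from the loop pivot when unstretched. Wire loop 6 mm thick, 41 mm wide outside, two straight legs along it, gripped across the legs. It clears the hook only with the lever almost at its open stop. Until the lever draws it, bearing on the front or hook with over 25 N bends it.
- loop_end (a joint): Stretch of the loop's springs, m, 0 at rest: 16 N preload, then 16 N per mm; 3 to 6 mm when the latch is closed. Hauling it over 1.5 mm (40 N) against the lever's open stop strains it.
- mallet: Carver's round mallet standing on its head, 88 mm across, 213 high. Origin under it. Leave alone.
- gouge: Blue-handled gouge lying on the bench, 260 mm long, along its x. Origin at the bench under the ferrule. Leave alone.
- blank: Half-carved spoon of pale wood on the bench, 200 mm long, 52 wide, 30 high. Origin under its middle. Leave alone.
- stone: Sharpening stone in a wooden tray, 75 x 45 x 26 mm, on the chest's top. Origin under its middle. Leave alone.

How it is judged (in metres and radians):
On the way, in this order (a step that is already met when the one before it is completed fails the run):
1. the front is pushed shut (within 0.015 rad, 2.5 mm at its top) (value of joint front below 0.015 rad), for 0.2 s.
2. the loop's bar is down behind the keeper's hook, with the lever still raised (x of loop_bar in the frame of keeper between -0.012 and 0.0048 m and z of loop_bar in the frame of keeper below 0.013 m and value of joint lever above 0.7 rad and value of joint front below 0.015 rad), for 0.2 s.
3. the lever is flat with the loop hooked and under tension (x of loop_bar in the frame of keeper between -0.012 and 0.0048 m and z of loop_bar in the frame of keeper below 0.013 m and value of joint lever below 0.05 rad and value of joint loop_end above 0.0015 m), for 0.2 s.
At the end, for the whole second after the job is handed in: Front shut (under 0.008 rad), loop bar behind the keeper's hook (within 13 mm above the foot, -12 to 4.8 mm along x from the keeper point), loop springs stretched over 1.5 mm, lever flat (under 0.05 rad), everything released (all of step 3 and value of joint front below 0.008 rad); the robot touches nothing.
It fails at once if the lever is pushed with more than 25 N (contact force between the fingers and lever_c0 above 25 N or contact force between the fingers and lever_c1 above 25 N).
It fails at once if the front is pushed or pressed with more than 30 N (contact force between the fingers and front above 30 N).
It fails at once if the loop bears on the front or keeper with more than 25 N before the lever draws it (value of joint lever above 1.42 rad and contact force between loop_end and front above 25 N).
It fails at once if the loop is hauled against the lever's open stop with more than 40 N (value of joint lever above 1.42 rad and value of joint loop_end above 0.0015 m).
It fails at once if a bystander (mallet, gouge, spoon blank or stone) is moved by more than 20 mm (distance of any of mallet, gouge, blank, stone from where it was at the start of the episode above 0.02 m).
It also fails if it takes over 67 s, if anything falls off the work surface, if the arm or the gripper's body presses on something with over 40 N, if the wrist force passes 120 N, or if a joint passes its speed limit or range.

## Robot

A 6-joint arm with a two-finger parallel gripper is mounted at the origin on the work surface. World frame = base frame: x ahead of the robot, y to its left, z up, the work surface at z = 0. Lengths are in m, angles in degrees, forces in N, time in s.
With the tool pointing down it reaches from about 0.35 to 0.775 m from the base axis. Payload 7.3 kg.
Tool frame: the origin (TCP) lies midway between the tips of the shut fingers; the grasp point (between the pads) lies 19 mm behind it; z points along the fingers, y is the line along which they close (so a half turn about z gives the same grasp; the last joint's range is limited). The gripper opens to 92 mm and grips with 3 to 60 N. Pads are 19 mm wide; open, the fingers measure 130 mm over their backs; the gripper's body (75 mm by 190 mm) begins 47 mm behind the grasp point.
Start: joints at [-78.61, 19.595, 87.324, -0, 73.075, -8.365], TCP at [0.177, -0.494, 0.2] pointing down, gripper open.
Joint ranges: [-145.02, 145.02], [-44.19, 115.74], [2.07, 154.8], [-57.11, 237.11], [16.16, 152.29], [-177.93, 177.93]. Speed limits (degrees/s): [147.25, 147.25, 180, 180, 180, 180].

## Interface

Orientations are given as a 3x3 rotation matrix whose columns are the frame's x, y, z axes.
In Python, from plant import sense, eyes, env gives the robot as it stands.
- The arm moves only by the shell command python3 -m pendant 'ROWS' [FORCE]. ROWS is JSON, a list of rows, each a list of 7 numbers: the shift along the tool's x, y, z in units of 40 mm (1.0 is 40 mm), then the turn, a rotation vector about the tool's x, y, z in units of 6 degrees (1.0 is 6 degrees), then the opening in per cent of the stroke, from 0 (shut) to 100 (fully open). A call has 1 to 5 rows; each row is the pose to reach, as a shift and turn from the pose commanded when the call began, along the tool's axes at that moment; what a row does not reach only later rows make up. A row lasts 1/12 s, in which the tool goes at most 41.7 mm and 7.16 degrees, less where a joint would pass 70% of its speed; a pose out of reach is approached as far as the arm can. A call with a gripper value outside its range is refused whole. The fingers move at their own pace and stop on an object; FORCE is the grip in N (left out, the last holds). Time passes only in rows, so rows that repeat a pose let the fingers close. It gives the time, the measured TCP pose, the force, the opening and the grip force at its end, in the units of the state.
- sense(): the state, without advancing time (a new reading comes with each control period).
- eyes.snapshot(name): name is "scene" or "top" or "wrist"; returns a dict with "color" (480x640x3 uint8, red, green, blue), "K" (3x3 intrinsics, pixels), "rvec" (rotation vector, rad) and "tvec" (3), from world to camera coordinates, as OpenCV has them. Camera axes: x right, y down, z forward; pixel columns grow to the right and rows downward; lengths in m; the calibration is good to about 2 mm. A picture is of the moment at which its call begins. There is no depth.
- env.finish_job(): hands the job in; it is judged then, once.
The state is a dict: "time_s": time; "joint_pos": joint angles; "qvel": joint speeds; "joint_torque": joint torques, N m; "ee_pos": TCP position; "tool_rot": TCP orientation; "force": force on the tool from outside, world axes, zero at the start; "moment": the same for the moment, N m; "gripper_width": finger opening in m; "grip_force": force on a finger pad.
Only numpy, scipy, OpenCV 4.12 (cv2) and the standard library are available. Lean on these libraries where they do the work, as an engineer would, in place of code of your own. Each camera call takes 0.05 s, during which the arm holds its last target. There are 200 camera calls.

## Working session

There is one attempt and no reset: what is moved stays moved. The work goes in short steps, Python scripts to look and compute and a shell command to move; the robot and the scene stay as the last step left them, time stands still between calls to the robot, and variables do not carry over. Pictures are saved under pics/ and viewed, at most 10 in all, crops included, and the job is handed in when it is done.

```bash
ls; mkdir -p pics; python3 - <<'E'
from plant import sense,eyes,env
import cv2,numpy as np
s=sense();print({k:np.round(v,3).tolist() for k,v in s.items()})
for n in("scene","top"):
    d=eyes.snapshot(n);cv2.imwrite(f"pics/{n}0.png",d["color"][:,:,::-1]);print(n,d["K"].tolist(),d["rvec"],d["tvec"])
    np.savez(f"{n}.npz",K=d["K"],r=d["rvec"],t=d["tvec"])
E
```

```text
pics
{'time_s': 0.0, 'joint_pos': [-78.611, 19.636, 87.377, 0.001, 73.075, -8.365], 'qvel': [-0.027, -0.007, -0.071, 0.019, 0.072, -0.07], 'joint_torque': [-0.001, -43.125, -24.422, 0.072, 0.056, -0.0], 'ee_pos': [0.177, -0.494, 0.199], 'tool_rot': [[0.941, 0.338, -0.0], [0.338, -0.941, 0.002], [0.0, -0.002, -1.0]], 'force': [0.895, 0.033, -0.434], 'moment': [-0.012, -0.001, -0.038], 'grip_force': 0.0, 'gripper_width': 0.092}
scene [[536.9547600258788, 0.0, 317.77784822961934], [0.0, 536.9547600258788, 239.34421830669643], [0.0, 0.0, 1.0]] [ 2.67628943 -0.87956134  0.13567683] [-0.46583064  0.46514631  1.11716958]
top [[598.7609453007332, 0.0, 315.1718850373118], [0.0, 598.7609453007332, 249.8086136998328], [0.0, 0.0, 1.0]] [ 2.13297352 -2.1496084   0.16056891] [0.0595099  0.63027156 1.32622903]
```

View pics/scene0.png

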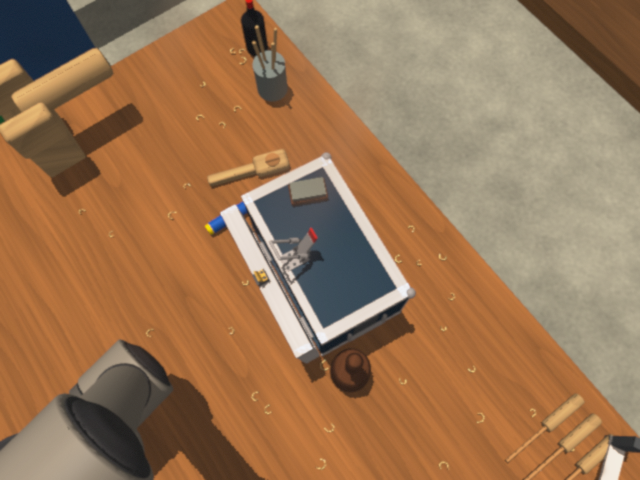

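View pics/top0.png

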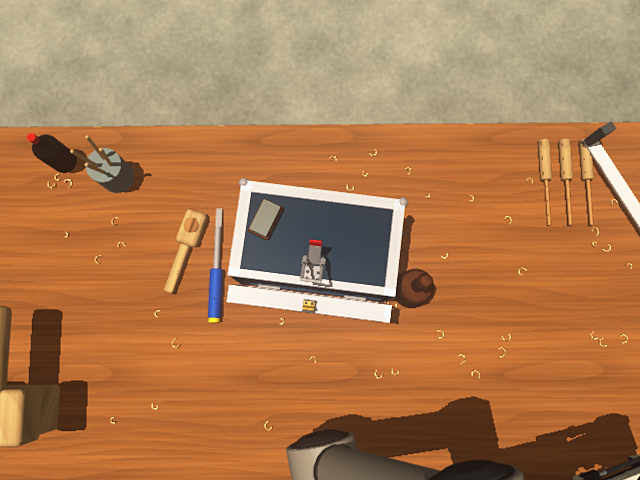

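The scene view shows the chest at about (325,250), with the front ajar, the keeper at (262,276) and the red lever end at (313,236). In the top view the keeper is at (309,305) and the lever end at (316,243). I'll enlarge both.

```bash
python3 - <<'E'
import cv2,numpy as np
a=cv2.imread("pics/top0.png")[170:330,220:420];b=cv2.imread("pics/scene0.png")[145:365,200:420]
cv2.imwrite("pics/topc.png",cv2.resize(a,None,fx=4,fy=4,interpolation=cv2.INTER_CUBIC)[:600])
cv2.imwrite("pics/scc.png",cv2.resize(b[80:,:150],None,fx=4,fy=4,interpolation=cv2.INTER_CUBIC)[:600])
E
```

```text
(no output)
```

View pics/topc.png

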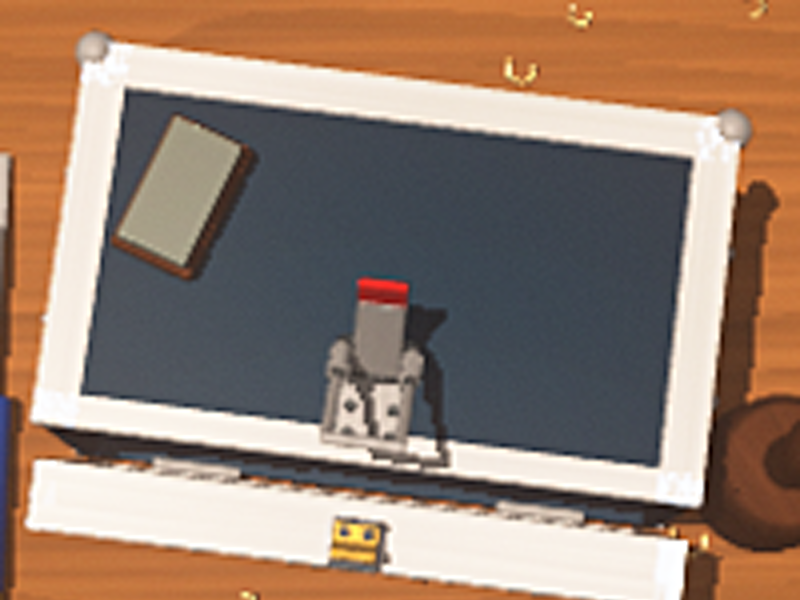

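View pics/scc.png

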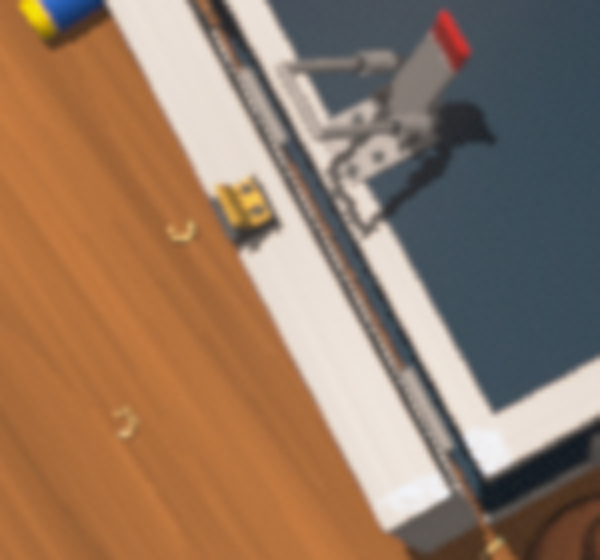

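```bash
cat > h.py <<'E'
import cv2,numpy as np
from scipy.optimize import least_squares
C={n:np.load(f"{n}.npz") for n in("top","scene")}
def proj(n,P): return cv2.projectPoints(np.array(P,float).reshape(-1,1,3),C[n]["r"],C[n]["t"],C[n]["K"],None)[0].reshape(-1,2)
def fr(x,y,z,th):  # front point given shut coords, mm
    a,b=x+80,z-20;c,s=np.cos(th),np.sin(th);return [-80+a*c-b*s,y,20+b*c+a*s]
def lev(l,d,y=0,off=0): return [-35+d*np.cos(l)-off*np.sin(l),y,216+d*np.sin(l)+off*np.cos(l)]
def bar(l,e): return [-35+20*np.cos(l-.14)-88.6*np.cos(e),0,216+20*np.sin(l-.14)+88.6*np.sin(e)]
def W(p,P):
    P=np.array(P,float)/1000;c,s=np.cos(p[2]),np.sin(p[2])
    return np.array([p[0]+c*P[0]-s*P[1],p[1]+s*P[0]+c*P[1],P[2]])
E
python3 - <<'E'
from h import *
def pts(q):
    th,l,e=q[3:6]
    return [("top",(32,422),[-80,170,200]),("top",(703,508),[-80,-170,200]),("top",(748,118),[120,-170,200]),("top",(80,38),[120,170,200]),
    ("top",(27,527),fr(-118,168,184,th)),("top",(33,460),fr(-82,168,184,th)),("top",(687,541),fr(-82,-168,184,th)),
    ("top",(383,281),lev(l,79,0,-2.5)),("top",(363,443),bar(l,e)),
    ("scene",(508,48),[120,170,200]),("scene",(836,272),[120,-170,200]),("scene",(172,-100),[-80,170,200]),
    ("scene",(385,528),fr(-118,-168,184,th)),("scene",(445,487),fr(-82,-168,184,th)),
    ("scene",(460,33),lev(l,79)),("scene",(306,100),bar(l,e))]
off={"top":(220,170),"scene":(200,225)}
def res(q):
    r=[]
    for n,uv,P in pts(q): r.append(proj(n,W(q,P))[0]-np.array(uv)/4-off[n])
    return np.ravel(r)
s=least_squares(res,[.7,0,-.1,.15,1.4,.7],loss="soft_l1");q=s.x
print(q.round(4));print(res(q).reshape(-1,2).round(1).tolist())
np.save("q.npy",q)
for nm,P in dict(keeper=fr(-108,0,200,q[3]),kshut=[-108,0,200],bar=bar(q[4],q[5]),edge=fr(-118,0,184,q[3]),piv=[-35,0,216]).items(): print(nm,W(q,P).round(4))
E
```

```text
[ 0.6126  0.0519 -0.1359  0.0898  1.1283  0.904 ]
[[0.1, -0.1], [-0.7, -0.1], [-1.5, 1.2], [2.5, 0.9], [-0.1, 0.2], [0.8, -0.5], [0.4, 0.2], [0.7, -0.6], [0.1, -0.3], [0.1, -83.2], [4.0, -0.0], [-1.8, -4.1], [-0.2, 0.7], [1.6, 1.4], [-0.8, -0.6], [-1.1, -0.4]]
keeper [0.4897 0.0687 0.1968]
kshut [0.5056 0.0665 0.2   ]
bar [0.5345 0.0625 0.3023]
edge [0.4813 0.0698 0.1799]
piv [0.5779 0.0566 0.216 ]
```

```bash
sed -i 's/"scene",(508,48)/"scene",(508,-272)/' h.py; cat >> h.py <<'E'
from scipy.spatial.transform import Rotation as R
def Rt(q,phi):
    c,s=np.cos(q[2]),np.sin(q[2]);X=np.array([c,s,0]);Y=np.array([s,-c,0]);Z=np.array([0,0,-1.])
    return np.c_[X,Y,Z]@R.from_rotvec([0,np.radians(phi),0]).as_matrix()
def st():
    from plant import sense
    q=np.load("q.npy");s=sense();d=np.array(s["ee_pos"])-[q[0],q[1],0];c,n=np.cos(q[2]),np.sin(q[2])
    r=np.array(s["tool_rot"]);f=np.array(s["force"])
    X=lambda v:np.array([c*v[0]+n*v[1],-n*v[0]+c*v[1],v[2]])
    z=X(r[:,2])
    print("t%.2f"%s["time_s"],"chest mm",(X(d)*1000).round(1),"phi %.1f"%np.degrees(np.arctan2(z[0],-z[2])),"F",X(f).round(1),"w %.1f g %.1f"%(s["gripper_width"]*1000,s["grip_force"]))
    return q,s,r
def go(x,y,z,phi):
    q,s,r=st();p=W(q,[x,y,z])-s["ee_pos"]
    v=r.T@p/.04;w=np.degrees(R.from_matrix(r.T@Rt(q,phi)).as_rotvec())/6
    print(" go",np.r_[v,w].round(3).tolist(),"rows %.1f"%max(np.linalg.norm(v)*40/41.7,np.linalg.norm(w)*6/7.16))
if __name__=="__main__":
    import sys
    a=[float(x) for x in sys.argv[1:]]
    go(*a) if a else st()
E
python3 h.py -170 0 250 30; python3 h.py -160 0 165 30
```

```text
t0.10 chest mm [-357.2 -599.5  199.4] phi -0.0 F [ 0.3  0.6 -0.3] w 91.6 g 0.0
 go [11.082, -11.126, -1.248, -1.214, 4.904, 4.481] rows 15.1
t0.10 chest mm [-357.2 -599.5  199.4] phi -0.0 F [ 0.3  0.6 -0.3] w 91.6 g 0.0
 go [11.303, -11.008, 0.877, -1.214, 4.904, 4.481] rows 15.2
```

```bash
python3 - <<'E'
from h import *
def pts(q):
    th,l,e=q[3:6]
    return [("top",(32,422),[-80,170,200]),("top",(703,508),[-80,-170,200]),("top",(748,118),[120,-170,200]),("top",(80,38),[120,170,200]),
    ("top",(27,527),fr(-118,168,184,th)),("top",(33,460),fr(-82,168,184,th)),("top",(687,541),fr(-82,-168,184,th)),
    ("top",(383,281),lev(l,79,0,-2.5)),("top",(363,443),bar(l,e)),
    ("scene",(508,-272),[120,170,200]),("scene",(836,272),[120,-170,200]),("scene",(172,-100),[-80,170,200]),
    ("scene",(385,528),fr(-118,-168,184,th)),("scene",(445,487),fr(-82,-168,184,th)),
    ("scene",(460,33),lev(l,79)),("scene",(306,100),bar(l,e))]
off={"top":(220,170),"scene":(200,225)}
def res(q): return np.ravel([proj(n,W(q,P))[0]-np.array(uv)/4-off[n] for n,uv,P in pts(q)])
q=least_squares(res,[.7,0,-.1,.15,1.4,.7],loss="soft_l1").x
print(q.round(4));print(res(q).reshape(-1,2).round(1).tolist());np.save("q.npy",q)
E
python3 -m pendant '[[3.7,-3.7,-1.2,0,0,0,0],[3.7,-3.7,-1.2,0,0,0,0],[3.7,-3.7,-1.2,0,0,0,0],[3.7,-3.7,-1.2,0,0,0,0],[3.7,-3.7,-1.2,0,0,0,0]]'
python3 -m pendant '[[3.7,-3.7,0,0,0,4.5,0],[3.7,-3.7,0,0,0,4.5,0],[3.7,-3.7,0,0,0,4.5,0],[3.7,-3.7,0,0,0,4.5,0],[3.7,-3.7,0,0,0,4.5,0]]'
python3 h.py -170 0 200 30
```

```text
[ 0.6126  0.0519 -0.1359  0.0898  1.1284  0.9039]
[[0.1, -0.1], [-0.7, -0.1], [-1.5, 1.2], [2.5, 0.9], [-0.1, 0.2], [0.8, -0.5], [0.4, 0.2], [0.7, -0.6], [0.1, -0.3], [0.1, -3.2], [4.0, -0.0], [-1.8, -4.1], [-0.2, 0.7], [1.6, 1.4], [-0.8, -0.6], [-1.1, -0.4]]
time_s: 0.52
ee_pos: [0.2642, -0.3085, 0.2466]
tool_rot: [[0.941, 0.337, -0.0], [0.337, -0.941, 0.001], [-0.0, -0.001, -1.0]]
force: [1.8, 0.4, -0.6]
gripper_width: 0.0632
grip_force: 0.0
time_s: 0.93
ee_pos: [0.3406, -0.1483, 0.2465]
tool_rot: [[0.991, -0.132, 0.0], [-0.132, -0.991, -0.001], [0.0, 0.001, -1.0]]
force: [1.8, 0.1, 0.4]
gripper_width: 0.0294
grip_force: 0.0
t0.93 chest mm [-242.3 -235.2  246.5] phi 0.0 F [1.8 0.3 0.4] w 29.4 g 0.0
 go [1.827, -5.874, 1.16, -0.002, 4.999, 0.032] rows 6.0
```

```bash
python3 -m pendant '[[1.8,-5.0,0,0,0,0,0],[1.8,-5.9,0,0,2,0,0],[1.8,-5.9,0,0,3,0,0],[1.8,-5.9,0.6,0,4,0,0],[1.8,-5.9,0.6,0,5,0,0]]' >/dev/null
python3 -m pendant '[[0,0,0,0,0,0,0],[0,0,0,0,0,0,0]]'
python3 h.py -160 0 168 30
python3 - <<'E'
from plant import eyes
import cv2,numpy as np
d=eyes.snapshot("wrist");cv2.imwrite("pics/w1.png",d["color"][:,:,::-1]);np.savez("wrist.npz",K=d["K"],r=d["rvec"],t=d["tvec"])
E
```

```text
time_s: 1.52
ee_pos: [0.4224, 0.038, 0.2298]
tool_rot: [[0.878, -0.12, 0.463], [-0.105, -0.993, -0.058], [0.466, 0.003, -0.885]]
force: [-0.0, 0.6, 0.0]
gripper_width: 0.0003
grip_force: 0.0
t1.52 chest mm [-186.6  -39.5  229.8] phi 27.8 F [-0.1  0.6  0. ] w 0.3 g 0.0
 go [-0.117, -0.981, 1.681, -0.05, 0.369, 0.146] rows 1.9
```

View pics/w1.png

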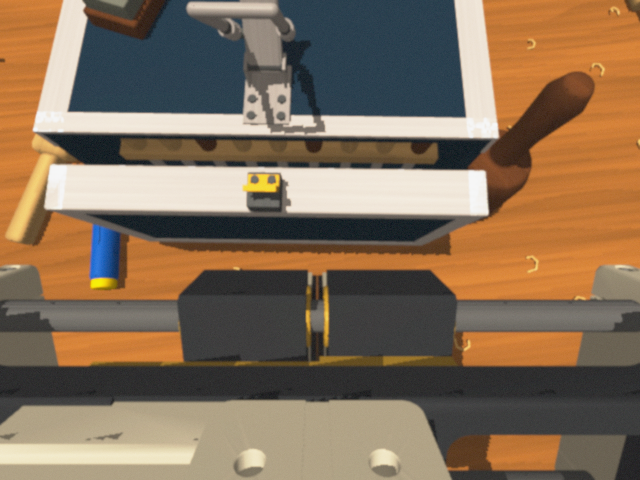

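The wrist view shows the keeper at (265,190), the lever end above the frame, and the loop bar at (235,8), turned up. The front is ajar. I'll check this against the fit and move to the pre-push position.

```bash
python3 - <<'E'
from h import *
C["wrist"]=np.load("wrist.npz");q=np.load("q.npy")
for n,P in dict(cFL=[-80,170,200],cFR=[-80,-170,200],pOL=fr(-118,168,184,q[3]),pOR=fr(-118,-168,184,q[3]),pIL=fr(-82,168,184,q[3]),pIR=fr(-82,-168,184,q[3]),keep=fr(-108,0,200,q[3]),bar=bar(q[4],q[5])).items(): print(n,proj("wrist",W(q,P)).round(0))
E
python3 -m pendant '[[-0.1,-1,1.7,0,0.4,0.1,0],[-0.1,-1,1.7,0,0.4,0.1,0],[-0.1,-1,1.7,0,0.4,0.1,0],[-0.1,-1,1.7,0,0.4,0.1,0]]'
python3 h.py -140 0 168 30
```

```text
cFL [[ 31. 132.]]
cFR [[498. 139.]]
pOL [[ 41. 209.]]
pOR [[489. 217.]]
pIL [[ 47. 163.]]
pIR [[486. 171.]]
keep [[262. 194.]]
bar [[230.   7.]]
time_s: 1.9
ee_pos: [0.4578, 0.0691, 0.167]
tool_rot: [[0.857, -0.139, 0.496], [-0.12, -0.99, -0.069], [0.5, -0.001, -0.866]]
force: [1.0, -0.4, -0.6]
gripper_width: 0.0
grip_force: 0.0
t1.90 chest mm [-155.7   -3.9  167. ] phi 30.0 F [ 1.  -0.3 -0.6] w 0.0 g 0.0
 go [0.352, -0.099, 0.175, 0.01, -0.004, -0.03] rows 0.4
```

```bash
python3 -m pendant '[[0.1,0,0.06,0,0,0,0],[0.2,0,0.12,0,0,0,0],[0.26,0,0.15,0,0,0,0],[0.3,0,0.17,0,0,0,0],[0.34,0,0.2,0,0,0,0]]'|grep force; python3 h.py
python3 -m pendant '[[0.03,0,0.017,0,0,0,0],[0.06,0,0.035,0,0,0,0],[0.09,0,0.052,0,0,0,0],[0.12,0,0.07,0,0,0,0],[0.15,0,0.087,0,0,0,0]]'|grep force; python3 h.py
```

```text
force: [-0.3, 0.2, 0.4]
grip_force: 0.0
t2.32 chest mm [-139.8   -2.7  170.1] phi 30.5 F [-0.3  0.1  0.4] w 0.3 g 0.0
force: [-0.6, -0.0, -0.3]
grip_force: 0.0
t2.73 chest mm [-133.5   -2.1  168.9] phi 30.4 F [-0.5 -0.1 -0.3] w 0.3 g 0.0
```

```bash
for i in 1 2; do python3 -m pendant '[[0.03,0,0.017,0,0,0,0],[0.06,0,0.035,0,0,0,0],[0.09,0,0.052,0,0,0,0],[0.09,0,0.052,0,0,0,0]]'|grep force: ; python3 h.py; done
```

```text
force: [0.4, -0.1, -0.1]
grip_force: 0.0
t3.07 chest mm [-129.1   -2.1  168.9] phi 30.4 F [ 0.4  0.  -0.1] w 0.5 g 0.0
force: [-3.3, 0.3, 2.3]
grip_force: 2.2
t3.40 chest mm [-125.2   -2.2  169. ] phi 30.4 F [-3.4 -0.1  2.3] w 0.3 g 2.2
```

```bash
for i in 1 2 3; do python3 -m pendant '[[0.03,0,0.017,0,0,0,0],[0.06,0,0.035,0,0,0,0],[0.09,0,0.052,0,0,0,0],[0.09,0,0.052,0,0,0,0]]'|grep force: ; python3 h.py; done
```

```text
force: [-3.8, -0.9, 7.1]
grip_force: 4.4
t3.73 chest mm [-120.    -2.1  170.2] phi 30.5 F [-3.7 -1.5  7.1] w 0.6 g 4.4
force: [-5.0, -1.1, 12.5]
grip_force: 6.2
t4.07 chest mm [-115.    -2.   171.2] phi 30.7 F [-4.8 -1.8 12.5] w 0.7 g 6.2
force: [-5.0, -2.1, 15.1]
grip_force: 7.5
t4.40 chest mm [-110.    -2.   172.2] phi 30.8 F [-4.7 -2.8 15.1] w 0.3 g 7.5
```

```bash
python3 -m pendant '[[0.05,0,-0.087,0,0,0,0],[0.05,0,-0.087,0,0,0,0]]'|grep force: ; python3 h.py
python3 - <<'E'
from plant import eyes
import cv2
d=eyes.snapshot("scene");b=d["color"][225:365,200:350,::-1]
cv2.imwrite("pics/s2.png",cv2.resize(b,None,fx=4,fy=4,interpolation=cv2.INTER_CUBIC))
E
```

```text
force: [-0.1, -0.4, 0.1]
grip_force: 0.0
t4.57 chest mm [-112.1   -2.2  174. ] phi 30.5 F [-0.1 -0.4  0.1] w 0.1 g 0.0
```

View pics/s2.png

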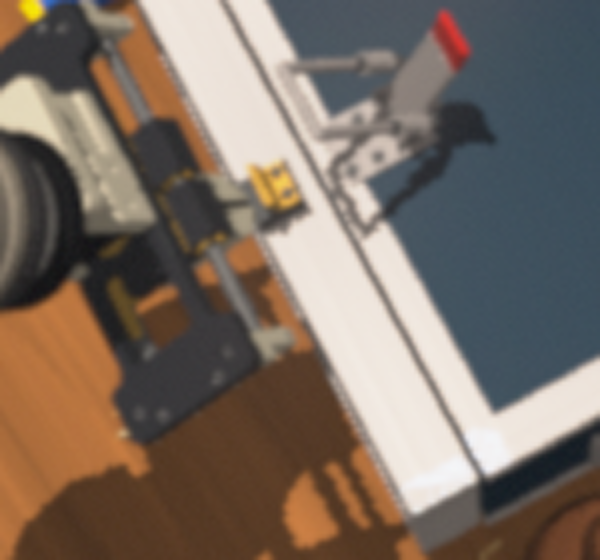

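The front looks nearly shut: only a thin dark line is left from (240,40) to (480,480). I'll push horizontally again until I feel the stop.

```bash
for i in 1 2 3 ; do python3 -m pendant '[[0.022,0,0.0125,0,0,0,0],[0.044,0,0.025,0,0,0,0],[0.044,0,0.025,0,0,0,0]]'|grep force: ; python3 h.py; done
```

```text
force: [-2.6, -0.2, 1.9]
grip_force: 1.6
t4.87 chest mm [-111.2   -2.3  172.4] phi 30.3 F [-2.6 -0.6  1.9] w 0.3 g 1.6
force: [-12.1, 2.4, 7.3]
grip_force: 6.5
t5.12 chest mm [-110.7   -2.3  171.9] phi 30.1 F [-12.3   0.7   7.3] w 0.4 g 6.5
force: [-23.1, 4.3, 15.9]
grip_force: 12.6
t5.37 chest mm [-110.4   -2.3  171.6] phi 30.0 F [-23.4   1.1  15.9] w 0.3 g 12.6
```

```bash
python3 -m pendant '[[-0.4,0,-0.2,0,0,0,0],[-0.8,0,-0.5,0,0,0,0],[-0.7,0,-1.2,0,0,0,0],[-0.7,0,-1.9,0,0,0,0],[-0.7,0,-1.9,0,0,0,0]]'|grep force: ; python3 h.py
python3 - <<'E'
from plant import eyes
from h import *
d=eyes.snapshot("wrist");cv2.imwrite("pics/w2.png",d["color"][:,:,::-1]);np.savez("wrist.npz",K=d["K"],r=d["rvec"],t=d["tvec"])
C["wrist"]=np.load("wrist.npz");q=np.load("q.npy");t=0
for n,P in dict(cFL=[-80,170,200],cFR=[-80,-170,200],pOL=fr(-118,168,184,t),pOR=fr(-118,-168,184,t),pIL=fr(-82,168,184,t),pIR=fr(-82,-168,184,t),keep=fr(-108,0,200,t),bar=bar(q[4],q[5]),tip=lev(q[4],79)).items(): print(n,proj("wrist",W(q,P)).round(0))
E
```

```text
force: [1.8, -0.2, 0.5]
grip_force: 0.0
t5.78 chest mm [-168.6   -1.6  228.9] phi 30.8 F [1.8 0.1 0.5] w 0.5 g 0.0
cFL [[ 81. 164.]]
cFR [[549. 163.]]
pOL [[ 88. 220.]]
pOR [[542. 220.]]
pIL [[ 97. 177.]]
pIR [[533. 176.]]
keep [[314. 199.]]
bar [[311.  42.]]
tip [[313. -47.]]
```

View pics/w2.png

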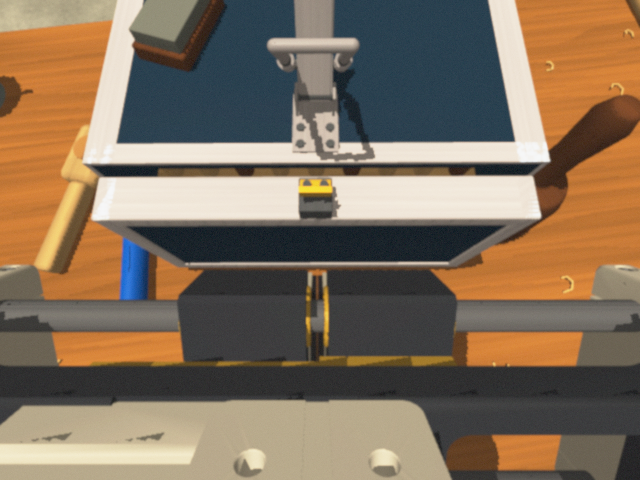

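The wrist view shows the front shut: its top outer corners are at (95,222) and (541,217), about where I predicted for shut. The loop bar is at (313,46) and the keeper at (316,198). I'll check the contact geometry for any bias in x.

```bash
python3 - <<'E'
from h import *
q=np.load("q.npy");C["wrist"]=np.load("wrist.npz")
f=lambda P:((proj("scene",W(q,P))[0]-[200,225])*4).round(0)
print("tcp",f([-112.1,-2.2,174]),"edge",f([-118,0,184]),"edgeR",f([-118,-168,184]),"inR",f([-82,-168,184]),"cFR",f([-80,-170,200]),"tip",f(lev(q[4],79)))
g=lambda P:proj("wrist",W(q,P))[0].round(0)
print("tcp in wrist",g([-168.6,-1.6,228.9]))
for x in(-76,-80,-84): print(x,g([x,170,200]),g([x,-170,200]))
E
```

```text
tcp [265. 213.] edge [251. 210.] edgeR [411. 514.] inR [479. 477.] cFR [484. 474.] tip [457.  30.]
tcp in wrist [316. 276.]
-76 [ 82. 159.] [548. 158.]
-80 [ 81. 164.] [549. 163.]
-84 [ 80. 169.] [550. 168.]
```

```bash
python3 -m pendant '[[1,0,-1.7,0,-1,0,65],[1.5,0,-2.6,0,-2,0,65],[1.5,0,-2.6,0,-3,0,65],[1.5,0,-2.6,0,-4,0,65],[1.5,0,-2.6,0,-5,0,65]]'|grep width; python3 h.py -68 -1.5 325 0
```

```text
gripper_width: 0.0291
t6.25 chest mm [-169.    -2.4  348.4] phi 4.4 F [ 0.8  0.4 -0.1] w 29.1 g 0.0
 go [2.473, -0.025, 0.777, -0.03, -0.732, -0.017] rows 2.5
```

```bash
python3 -m pendant '[[2.5,0,0,0,-0.7,0,65],[2.5,0,0,0,-0.7,0,65],[2.5,0,0,0,-0.7,0,65],[2.5,0,0,0,-0.7,0,65],[2.5,0,0,0,-0.7,0,65]]'|grep width; python3 h.py -68 -1.5 276 0
python3 - <<'E'
from plant import eyes
from h import *
d=eyes.snapshot("wrist");cv2.imwrite("pics/w3.png",d["color"][:,:,::-1]);np.savez("wrist.npz",K=d["K"],r=d["rvec"],t=d["tvec"])
C["wrist"]=np.load("wrist.npz");q=np.load("q.npy");l=q[4]
p=np.array([-35+20*np.cos(l-.14),0,216+20*np.sin(l-.14)])
for n,P in dict(bar=bar(q[4],q[5]),bl=bar(q[4],q[5])+np.array([0,17.5,0]),br=bar(q[4],q[5])-np.array([0,17.5,0]),tip=lev(q[4],79),keep=[-108,0,200],pl=p+[0,17.5,0],pr=p-[0,17.5,0],cL=[-80,170,200],cR=[-80,-170,200]).items(): print(n,proj("wrist",W(q,P)).round(0))
E
```

```text
gripper_width: 0.0586
t6.67 chest mm [-69.4  -3.3 349.3] phi -0.2 F [-0.2  0.2 -0. ] w 58.6 g 0.0
 go [0.041, -0.042, 1.832, -0.014, 0.03, -0.03] rows 1.8
bar [[312. 266.]]
bl [[287. 266.]]
br [[336. 266.]]
tip [[311. 153.]]
keep [[313. 262.]]
pl [[292. 181.]]
pr [[333. 181.]]
cL [[144. 236.]]
cR [[483. 235.]]
```

View pics/w3.png

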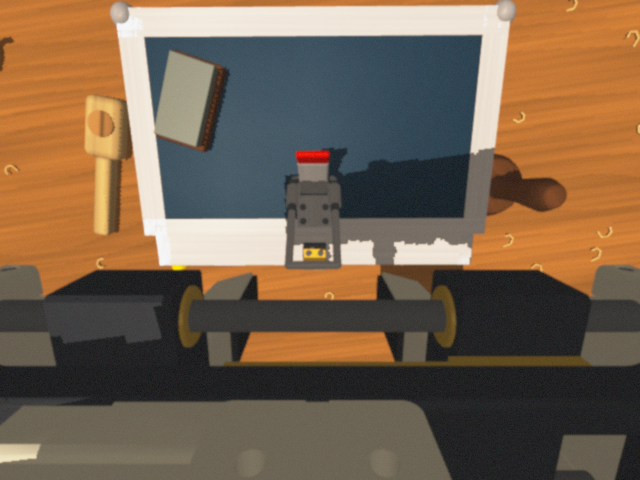

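The wrist view shows the bar at (313,264) and the fingers straddling it symmetrically. I'll descend and grip.

```bash
python3 -m pendant '[[0.04,-0.03,0.8,0,0,0,65],[0.04,-0.03,1.4,0,0,0,65],[0.04,-0.03,1.83,0,0,0,65],[0.04,-0.03,1.83,0,0,0,65]]'|grep force; python3 h.py
for i in 1 2; do python3 -m pendant '[[0,0,0,0,0,0,30],[0,0,0,0,0,0,30],[0,0,0,0,0,0,30],[0,0,0,0,0,0,30]]' 10|grep force; python3 h.py;done
```

```text
force: [-0.0, 0.0, -0.1]
grip_force: 0.0
t7.05 chest mm [-71.5  -1.6 275.5] phi -0.3 F [-0.   0.  -0.1] w 59.2 g 0.0
force: [-0.9, 0.2, -0.6]
grip_force: 0.0
t7.38 chest mm [-68.2  -1.4 280.3] phi 0.2 F [-0.9  0.  -0.6] w 37.8 g 0.0
force: [0.9, -0.4, -0.0]
grip_force: 0.0
t7.72 chest mm [-68.6  -1.6 278.9] phi 0.1 F [ 1.  -0.3 -0. ] w 27.7 g 0.0
```

```bash
python3 - <<'E'
from plant import eyes
from h import *
d=eyes.snapshot("wrist");e=eyes.snapshot("scene")
a=d["color"][150:350,200:440,::-1];b=e["color"][180:330,220:370,::-1]
m=np.hstack([cv2.resize(a,(480,400),interpolation=2),cv2.resize(b,(400,400),interpolation=2)[:,80:]])
cv2.imwrite("pics/m4.png",m);np.savez("wrist.npz",K=d["K"],r=d["rvec"],t=d["tvec"])
E
```

```text
(no output)
```

View pics/m4.png

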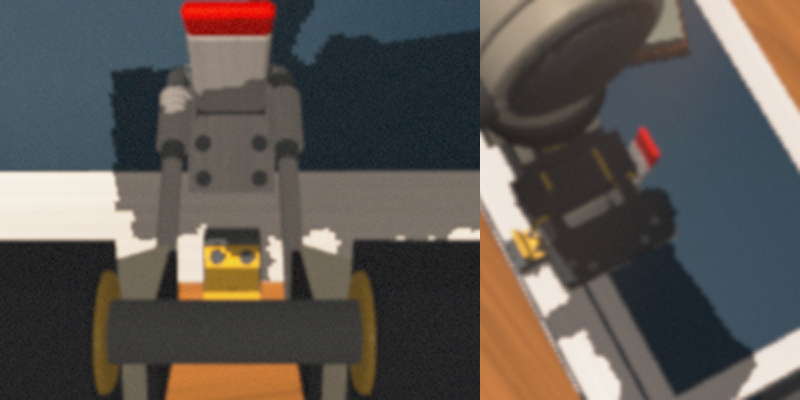

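```bash
python3 - <<'E'
from h import *
C["wrist"]=np.load("wrist.npz");q=np.load("q.npy");l=q[4]
p=np.array([-35+20*np.cos(l-.14),0,216+20*np.sin(l-.14)])
for e in np.radians([60,52,40,30,20,10,0,-10]):
    o=[]
    for d in (15,50,88.6):
        P=p+d*np.array([-np.cos(e),0,np.sin(e)]);a=proj("wrist",W(q,P+[0,20.5,0]))[0];b=proj("wrist",W(q,P-[0,20.5,0]))[0]
        o+=[a.round(0).tolist(),round(b[0]-a[0],1)]
    print(round(np.degrees(e)),o)
print("tip",proj("wrist",W(q,lev(l,79)))[0], "tcp",proj("wrist",W(q,[-68.6,-1.6,278.9]))[0],[round(proj("wrist",W(q,[-68.6,-1.6+s*13.8,278.9]))[0][0]) for s in(1,-1)])
E
```

```text
60 [[282.0, 204.0], np.float64(64.1), [277.0, 242.0], np.float64(72.5), [270.0, 297.0], np.float64(84.6)]
52 [[282.0, 206.0], np.float64(63.7), [278.0, 250.0], np.float64(70.6), [273.0, 310.0], np.float64(80.2)]
40 [[282.0, 209.0], np.float64(62.9), [280.0, 259.0], np.float64(67.5), [276.0, 322.0], np.float64(73.5)]
30 [[283.0, 211.0], np.float64(62.2), [281.0, 263.0], np.float64(65.0), [279.0, 326.0], np.float64(68.3)]
20 [[283.0, 212.0], np.float64(61.5), [283.0, 265.0], np.float64(62.5), [282.0, 325.0], np.float64(63.6)]
10 [[283.0, 212.0], np.float64(60.8), [284.0, 264.0], np.float64(60.2), [284.0, 320.0], np.float64(59.5)]
0 [[284.0, 212.0], np.float64(60.1), [285.0, 261.0], np.float64(58.0), [286.0, 312.0], np.float64(55.8)]
-10 [[284.0, 211.0], np.float64(59.5), [286.0, 257.0], np.float64(56.1), [288.0, 301.0], np.float64(52.8)]
tip [312.52339134 154.15847736] tcp [316.07843324 276.17668429] [292, 340]
```

```bash
python3 -m pendant '[[0,0,0,0,0,0,65],[0,0,0,0,0,0,65],[0,0,0,0,0,0,65],[0,0,0,0,0,0,65],[0,0,0,0,0,0,65]]'|grep width;python3 -m pendant '[[-0.02,0.03,-0.6,0,0,0,65],[-0.02,0.03,-1.2,0,0,0,65],[-0.02,0.03,-1.76,0,0,0,65],[-0.02,0.03,-1.76,0,0,0,65],[-0.02,0.03,-1.76,0,0,0,65]]'|grep width; python3 h.py
python3 - <<'E'
from plant import eyes
from h import *
d=eyes.snapshot("wrist")["color"];cv2.imwrite("pics/w5.png",d[:,:,::-1])
a=cv2.imread("pics/w3.png",0);b=cv2.imread("pics/w5.png",0)
for n,im in(("w3",a),("w5",b)):
    print(n);print(im[236:284:3,278:354:4])
E
```

```text
gripper_width: 0.056
gripper_width: 0.0597
t8.65 chest mm [-69.   -2.8 350.2] phi 0.2 F [-0.4  0.1 -1. ] w 59.7 g 0.0
w3
[[228 227 174  89  99 108 108 106 108 109 106 107 109 107  86  88 112 111
  106]
 [229 229 169  86 100 108 112 106 109 111 109 111 107 110  84  87 109 110
  122]
 [227 226 148  89 100 106 108  82  80  79  81  79 103 108  87  88 107 116
  226]
 [226 228 134  87 170 192 190  47  50  50  45  48  90 215  95  88 221 224
  228]
 [229 229 123  91 211 228 188 113 126 118 113  72  94 202  94  88 224 227
  228]
 [229 227 119  88 217 228 194 163 136 203 154 125 117 215  93  88 224 228
  228]
 [230 228 109  89 218 229 191 151 142 200 145 140 126 174 100  88 227 231
  230]
 [228 226 100  88 224 227 195 166 167 168 164 164 118 154  98  89 225 228
  229]
 [228 227 101  88 192 192 172 103 105 101 103 100  90 185  94  86 216 227
  228]
 [226 226  94  89  93  95  91  88  88  90  93  94  90  90  93  91 204 220
  221]
 [139 142  94  95  95  96  96  95  93  95  94  91  97  93  93  94 139 142
  142]
 [137 138 132 121 120 119 117 116 115 121 124 121 118 119 123 129 139 137
  142]
 [139 1
[... 917 characters left out ...]
 192 177 194 189 168 133 118 125  89 211 228
  228]
 [227 226 127  88 192 222 212 109 109 107 112 110  91 185 129  86 202 226
  227]
 [231 229 120  88  92  91  91  86  88  89  89  88  90  89  89  86 200 228
  228]
 [172 169 103  96  96  96  97  96  96  98  98  95  97  98  98  93 143 166
  167]
 [133 134 128 108 109 106 107 120 118 120 118 118 104 104 103 115 138 139
  141]
 [140 139 140 139 137 139 140 136 139 138 137 138 136 137 138 138 138 141
  140]
 [135 138 142 141 140 142 135 135 139 134 137 137 142 143 144 146 145 143
  143]
 [138 138 136 137 139 140 141 140 147 146 147 147 146 144 143 140 139 142
  138]
 [141 142 148 146 143 147 146 146 144 143 143 142 140 141 138 137 137 133
  134]]
```

```bash
python3 - <<'E'
from plant import eyes
from h import *
d=eyes.snapshot("wrist");np.savez("wrist.npz",K=d["K"],r=d["rvec"],t=d["tvec"]);C["wrist"]=d_=dict(K=d["K"],r=d["rvec"],t=d["tvec"])
cv2.imwrite("pics/w5.png",d["color"][:,:,::-1])
q=np.load("q.npy");Rm=cv2.Rodrigues(d["rvec"])[0];cam=-Rm.T@d["tvec"]
c,s=np.cos(q[2]),np.sin(q[2]);Xc=lambda P:np.array([c*(P[0]-q[0])+s*(P[1]-q[1]),-s*(P[0]-q[0])+c*(P[1]-q[1]),P[2]])*1000
print("cam chest",Xc(cam).round(0))
obs=dict(top=np.array([363,443])/4+[220,170],scene=np.array([306,100])/4+[200,225],wrist=np.array([314,265.]))
for use in(("top","scene"),("top","wrist"),("scene","wrist"),("top","scene","wrist")):
    r=least_squares(lambda P:np.ravel([proj(n,P)[0]-obs[n] for n in use]),[.53,.06,.28]);print(use,Xc(r.x).round(1),r.fun.round(1))
for z in(302,290,280,260): 
    a,b=[proj("wrist",W(q,[-79,y,z]))[0] for y in(20.5,-20.5)];print(z,b[0]-a[0])
E
```

```text
cam chest [ -4.  -4. 533.]
('top', 'scene') [-77.8   0.4 295.9] [ 0.  -0.5 -0.4  0.3]
('top', 'wrist') [-79.1  -1.  298.6] [ 0.7  0.1 -0.3  0. ]
('scene', 'wrist') [-77.7  -1.3 302.6] [-0.2 -0.1  0.1 -0.1]
('top', 'scene', 'wrist') [-78.3  -1.1 300.9] [ 0.8 -0.5 -0.5  0.2 -0.2 -0. ]
302 57.63185250068739
290 54.99469114502273
280 52.974646608539786
260 49.34928729408256
```

The loop hasn't moved, and triangulation puts the bar at about (-78.5, -1, 300). Both contacts suggest the real fingertips end short of the nominal TCP, so I'll grip about 22 mm deeper, which is clear either way.

```bash
python3 -m pendant '[[0.02,-0.03,0.8,0,0,0,65],[0.02,-0.03,1.6,0,0,0,65],[0.02,-0.03,2.1,0,0,0,65],[0.02,-0.03,2.35,0,0,0,65],[0.02,-0.03,2.35,0,0,0,65]]'|grep force; python3 h.py
for i in 1 2; do python3 -m pendant '[[0,0,0,0,0,0,38],[0,0,0,0,0,0,38],[0,0,0,0,0,0,38],[0,0,0,0,0,0,38]]' 10|grep force; python3 h.py;done
```

```text
force: [-0.1, -0.1, 0.3]
grip_force: 0.0
t9.17 chest mm [-70.3  -1.7 252. ] phi -0.3 F [-0.1 -0.2  0.3] w 59.3 g 0.0
force: [-0.6, 4.0, 0.9]
grip_force: 10.0
t9.50 chest mm [-68.2  -0.7 256.6] phi 0.2 F [-1.1  3.9  0.9] w 40.4 g 10.0
force: [-2.2, 5.5, 3.7]
grip_force: 10.0
t9.83 chest mm [-68.6  -1.  255.7] phi 0.1 F [-2.9  5.1  3.7] w 40.3 g 10.0
```

Gripped: width 40.3 mm at 10 N. I'll check where the fingertips really are, using the saved w5 image.

```bash
python3 - <<'E'
from h import *
C["wrist"]=np.load("wrist.npz");q=np.load("q.npy")
for off in(0,10,20,30):
  for dx in(-9.5,0,9.5):
    a,b=[proj("wrist",W(q,[-69+dx,-2.8+s*29.8,350.2+off]))[0] for s in(1,-1)];print(off,dx,a.round(0),b.round(0))
im=cv2.imread("pics/w5.png",0)
for r in range(268,300,3): print(r,im[r,196:268:4],im[r,368:440:4])
E
```

```text
0 -9.5 [264. 292.] [368. 292.]
0 0 [263. 276.] [368. 276.]
0 9.5 [263. 260.] [369. 260.]
10 -9.5 [261. 299.] [370. 299.]
10 0 [260. 282.] [371. 282.]
10 9.5 [260. 265.] [372. 265.]
20 -9.5 [258. 306.] [373. 306.]
20 0 [257. 289.] [374. 289.]
20 9.5 [256. 272.] [375. 272.]
30 -9.5 [255. 315.] [377. 315.]
30 0 [254. 297.] [377. 297.]
30 9.5 [253. 278.] [378. 278.]
268 [119 123 127 126 127 125 131 133 136 134 137 136 137 138 137 136 136 134] [140 142 139 106  66  67  69  68  68  72  67  70  67  65  69  66  67  68]
271 [ 38 124 133 134 133 138 138 138 138 140 138 137 139 134 139 137 139 136] [137 140 137 103  74  71  66  69  65  70  65  64  66  65  70  59  66  37]
274 [ 27 117 143 141 144 143 144 142 140 139 137 128 108 102 118 131 140 139] [141 140 138 110  98  98  90  73  63  67  64  69  63  67  62  64  62  35]
277 [ 30 119 144 144 144 145 141 136 129 115 104  97 101  97  27 115 140 142] [136 133 132  30  80 100 100  99  95  83  71  65  66  68  68  66  68  28]
280 [ 20 105 141 138 139 133 116 106 103 101  98 100  99  76  28 105 144 137] [139 141 135  32  42  99  99 100 100 101 102  98 
[... 236 characters left out ...]
0  26  87 148 147] [133 133 127  25  34  57 100  99 102  99 101  99 100 101  82  68  64  36]
289 [ 67  73 147 114 100 101 100 101  99 103 100 100  54  33  31  79 148 148] [131 132 126  28  22  28  90  97  96 100 101 100 101 101 101  78  65  54]
292 [ 72  60 125 102 102 103 101 102  99 101  99  96  26  33  18  70 135 135] [126 134 121  24  32  29  68 101 103 101  99 100  99 100 100  99  61  69]
295 [ 74  59 100  99 100 104 101 101 100 102 101  68  31  26  22  64 137 138] [142 138 129  30  20  34  37  99 101  99 101 102 102 101  99 100  79  74]
298 [ 70  67  93  96  96  97  97  99  97  96  97  37  33  29  31  61 132 130] [138 134 127  30  28  31  20  82  97  98  97  97  95  95  99  95  77  71]
```

```bash
cat > arc.py <<'E'
# rows from the current pose to grip poses along the arc: arc.py R D e1 e2 ... (deg); lever at stop
from h import *
import sys
Rr,D=float(sys.argv[1]),float(sys.argv[2]);Pv=np.array([-35+20*np.cos(1.41),216+20*np.sin(1.41)])
q,s,r=st();y=-0.5
for e in map(float,sys.argv[3:]):
    ph=35/72*(51-e);G=Pv+Rr*np.array([-np.cos(np.radians(e)),np.sin(np.radians(e))])
    T=G+D*np.array([np.sin(np.radians(ph)),-np.cos(np.radians(ph))])
    v=r.T@(W(q,[T[0],y,T[1]])-s["ee_pos"])/.04;w=np.degrees(R.from_matrix(r.T@Rt(q,ph)).as_rotvec())/6
    print(e,np.r_[v,w].round(2).tolist())
E
python3 -m pendant '[[-0.05,-0.01,-0.02,0,0,0,38],[-0.1,-0.02,-0.04,0,0,0,38],[-0.13,-0.02,-0.06,0,0,0,38],[-0.16,-0.02,-0.07,0,0,0,38],[-0.16,-0.02,-0.07,0,0,0,38]]'; python3 h.py
python3 -m pendant '[[-0.04,0,-0.01,0,0,0,38],[-0.06,0,-0.02,0,0,0,38],[-0.06,0,-0.02,0,0,0,38]]'|grep width; python3 h.py
```

```text
time_s: 10.25
ee_pos: [0.5387, 0.0611, 0.2574]
tool_rot: [[0.99, -0.138, 0.002], [-0.138, -0.99, 0.002], [0.002, -0.002, -1.0]]
force: [4.3, 2.7, -4.0]
gripper_width: 0.0407
grip_force: 10.0
t10.25 chest mm [-74.4  -0.8 257.4] phi 0.1 F [ 3.9  3.3 -4. ] w 40.7 g 10.0
gripper_width: 0.0402
t10.50 chest mm [-77.   -0.8 258.3] phi 0.1 F [ 3.8  3.1 -4.9] w 40.2 g 10.0
```

```bash
python3 -m pendant '[[-0.04,0,-0.01,0,0,0,38],[-0.06,0,-0.02,0,0,0,38],[-0.06,0,-0.02,0,0,0,38]]'|grep width; python3 h.py
python3 - <<'E'
from plant import eyes
from h import *
d=eyes.snapshot("scene");cv2.imwrite("pics/s6.png",d["color"][:,:,::-1])
hsv=cv2.cvtColor(d["color"],cv2.COLOR_RGB2HSV);m=((hsv[...,0]<6)|(hsv[...,0]>174))&(hsv[...,1]>190)&(hsv[...,2]>90);m[:150]=0;m[300:]=0
n,l,st_,c=cv2.connectedComponentsWithStats(m.astype(np.uint8));i=1+np.argmax(st_[1:,4]);print("red",c[i],st_[i])
q=np.load("q.npy")
for L in(1.13,1.3,1.45,1.55): print(L,proj("scene",W(q,lev(L,75,0,2)))[0].round(1))
o=cv2.imread("pics/scene0.png")[:,:,::-1];h=cv2.cvtColor(np.ascontiguousarray(o),cv2.COLOR_RGB2HSV);m=((h[...,0]<6)|(h[...,0]>174))&(h[...,1]>190)&(h[...,2]>90);m[:150]=0;m[300:]=0
n,l,st_,c=cv2.connectedComponentsWithStats(m.astype(np.uint8));i=1+np.argmax(st_[1:,4]);print("red0",c[i],st_[i])
E
python3 arc.py 71 32 48 46 43 40 37
```

```text
gripper_width: 0.0404
t10.75 chest mm [-79.1  -0.8 258.9] phi 0.1 F [ 5.9  3.  -5.2] w 40.4 g 10.0
t10.80 chest mm [-79.1  -0.8 258.9] phi 0.1 F [ 5.5  3.7 -5. ] w 40.2 g 10.0
48.0 [0.02, -0.01, 0.06, -0.02, 0.23, -0.02]
46.0 [-0.02, -0.01, 0.1, -0.02, 0.39, -0.02]
43.0 [-0.06, -0.01, 0.17, -0.02, 0.63, -0.02]
40.0 [-0.1, -0.01, 0.23, -0.02, 0.88, -0.02]
37.0 [-0.14, -0.01, 0.3, -0.02, 1.12, -0.02]Traceback (most recent call last):
  File "<stdin>", line 5, in <module>
    return _wrapfunc(a, 'argmax', axis=axis, out=out, **kwds)
    return bound(*args, **kwds)
ValueError: attempt to get argmax of an empty sequence
```

```bash
cat > red.py <<'E'
from plant import eyes
from h import *
import sys
n=sys.argv[1] if len(sys.argv)>1 else "wrist"
d=eyes.snapshot(n);C[n]=dict(K=d["K"],r=d["rvec"],t=d["tvec"]);q=np.load("q.npy");cv2.imwrite("pics/last.png",d["color"][:,:,::-1])
h=cv2.cvtColor(d["color"],cv2.COLOR_RGB2HSV);m=((h[...,0]<6)|(h[...,0]>174))&(h[...,1]>190)&(h[...,2]>60)
if n!="wrist": m[:150]=0;m[320:]=0
k,l,s,c=cv2.connectedComponentsWithStats(m.astype(np.uint8))
if k>1:
    i=1+np.argmax(s[1:,4]);print("red",c[i].round(1),s[i])
    for L in(0,.3,.6,.9,1.1,1.2,1.3,1.4,1.5,1.55): print(L,proj(n,W(q,lev(L,79,0,0)))[0].round(0).tolist(),proj(n,W(q,lev(L,69,0,2.5)))[0].round(0).tolist(),end="; ")
    print()
E
python3 red.py
```

```text
red [314.8 205.9] [289 197  52  19 903]
0 [314.0, 60.0] [314.0, 77.0]; 0.3 [314.0, 55.0] [314.0, 76.0]; 0.6 [314.0, 66.0] [314.0, 88.0]; 0.9 [314.0, 95.0] [314.0, 116.0]; 1.1 [313.0, 124.0] [314.0, 141.0]; 1.2 [313.0, 141.0] [314.0, 155.0]; 1.3 [313.0, 159.0] [314.0, 170.0]; 1.4 [313.0, 177.0] [314.0, 185.0]; 1.5 [313.0, 196.0] [314.0, 200.0]; 1.55 [314.0, 205.0] [314.0, 208.0];
```

The lever is at its open stop (red end at row 206, about 1.55 rad). Now I'll swing the loop down.

```bash
python3 arc.py 72 32 47 44 41 38 35
```

```text
t10.85 chest mm [-79.1  -0.8 258.9] phi 0.1 F [ 5.6  3.5 -5.7] w 40.5 g 10.0
47.0 [-0.02, -0.01, 0.06, -0.02, 0.31, -0.02]
44.0 [-0.06, -0.01, 0.13, -0.02, 0.55, -0.02]
41.0 [-0.11, -0.01, 0.19, -0.02, 0.8, -0.02]
38.0 [-0.15, -0.01, 0.27, -0.02, 1.04, -0.02]
35.0 [-0.18, -0.01, 0.34, -0.02, 1.28, -0.02]
```

```bash
python3 -m pendant '[[-0.02,0,0.06,0,0.3,0,38],[-0.06,0,0.13,0,0.55,0,38],[-0.11,0,0.19,0,0.8,0,38],[-0.15,0,0.27,0,1.04,0,38],[-0.18,0,0.34,0,1.28,0,38]]'|grep width; python3 arc.py 72 32 32 29 26 23 20
```

```text
gripper_width: 0.0407
t11.27 chest mm [-86.8  -0.8 246.2] phi 7.9 F [1.3 3.7 0.2] w 40.7 g 10.0
32.0 [-0.04, -0.01, 0.09, -0.01, 0.23, -0.02]
29.0 [-0.07, -0.01, 0.17, -0.01, 0.47, -0.02]
26.0 [-0.11, -0.01, 0.24, -0.01, 0.72, -0.02]
23.0 [-0.14, -0.01, 0.32, -0.01, 0.96, -0.02]
20.0 [-0.16, -0.01, 0.4, -0.01, 1.2, -0.02]
```

```bash
python3 -m pendant '[[-0.04,0,0.09,0,0.23,0,38],[-0.07,0,0.17,0,0.47,0,38],[-0.11,0,0.24,0,0.72,0,38],[-0.14,0,0.32,0,0.96,0,38],[-0.16,0,0.4,0,1.2,0,38]]'|grep width; python3 arc.py 72 32 17 14 11 8 5; python3 red.py
```

```text
gripper_width: 0.0407
t11.68 chest mm [-91.4  -0.7 229.6] phi 15.0 F [-0.8  2.8  2.5] w 40.7 g 10.0
17.0 [-0.03, -0.0, 0.08, -0.01, 0.25, -0.02]
14.0 [-0.05, -0.0, 0.16, -0.01, 0.5, -0.02]
11.0 [-0.08, -0.0, 0.25, -0.01, 0.74, -0.02]
8.0 [-0.09, -0.0, 0.33, -0.01, 0.98, -0.02]
5.0 [-0.11, -0.0, 0.41, -0.01, 1.22, -0.02]
red [314.8 148.8] [285 142  60  15 848]
0 [315.0, 54.0] [315.0, 68.0]; 0.3 [314.0, 37.0] [314.0, 56.0]; 0.6 [314.0, 30.0] [314.0, 54.0]; 0.9 [314.0, 42.0] [314.0, 68.0]; 1.1 [313.0, 61.0] [314.0, 87.0]; 1.2 [313.0, 75.0] [314.0, 99.0]; 1.3 [313.0, 91.0] [314.0, 113.0]; 1.4 [313.0, 108.0] [314.0, 128.0]; 1.5 [313.0, 128.0] [314.0, 144.0]; 1.55 [313.0, 138.0] [314.0, 152.0];
```

```bash
python3 -m pendant '[[-0.03,0,0.08,0,0.25,0,38],[-0.05,0,0.16,0,0.5,0,38],[-0.08,0,0.25,0,0.74,0,38],[-0.09,0,0.33,0,0.98,0,38],[-0.11,0,0.41,0,1.2,0,38]]'|grep width; python3 arc.py 72.5 32 2.5 0 -2.5 -5 -7; python3 red.py
```

```text
gripper_width: 0.0402
t12.15 chest mm [-91.3  -0.7 212.5] phi 22.2 F [-0.2  3.2  0.9] w 40.2 g 10.0
2.5 [-0.03, -0.01, 0.07, -0.01, 0.23, -0.02]
0.0 [-0.05, -0.0, 0.14, -0.01, 0.44, -0.02]
-2.5 [-0.06, -0.0, 0.21, -0.01, 0.64, -0.02]
-5.0 [-0.07, -0.0, 0.28, -0.01, 0.84, -0.02]
-7.0 [-0.07, -0.0, 0.34, -0.01, 1.0, -0.02]
red [314.5 115.5] [ 282  103   66   27 1581]
0 [315.0, 55.0] [315.0, 68.0]; 0.3 [314.0, 32.0] [314.0, 50.0]; 0.6 [314.0, 18.0] [314.0, 42.0]; 0.9 [314.0, 20.0] [314.0, 48.0]; 1.1 [313.0, 33.0] [314.0, 62.0]; 1.2 [313.0, 44.0] [313.0, 72.0]; 1.3 [313.0, 58.0] [313.0, 85.0]; 1.4 [313.0, 74.0] [313.0, 99.0]; 1.5 [313.0, 92.0] [313.0, 115.0]; 1.55 [313.0, 102.0] [313.0, 123.0];
```

```bash
python3 -m pendant '[[-0.03,0,0.07,0,0.23,0,38],[-0.05,0,0.14,0,0.44,0,38],[-0.06,0,0.21,0,0.64,0,38],[-0.08,0,0.28,0,0.84,0,38],[-0.09,0,0.34,0,1.0,0,38]]'|grep width; python3 arc.py 73 32 -8 -10 -12 -14 -16 -18 -20 -21; python3 red.py
```

```text
gripper_width: 0.0406
t12.62 chest mm [-88.7  -0.7 199. ] phi 28.2 F [1.2 2.6 1. ] w 40.6 g 10.0
-8.0 [-0.02, -0.0, 0.03, -0.0, 0.07, -0.02]
-10.0 [-0.03, -0.0, 0.09, -0.0, 0.24, -0.02]
-12.0 [-0.03, -0.0, 0.15, -0.0, 0.4, -0.02]
-14.0 [-0.03, -0.0, 0.21, -0.0, 0.56, -0.02]
-16.0 [-0.04, -0.0, 0.28, -0.0, 0.72, -0.02]
-18.0 [-0.03, -0.0, 0.34, -0.0, 0.88, -0.02]
-20.0 [-0.03, -0.0, 0.4, -0.0, 1.05, -0.02]
-21.0 [-0.03, -0.0, 0.43, -0.0, 1.13, -0.02]
red [314.5  90.7] [ 280   74   70   36 2237]
0 [315.0, 58.0] [315.0, 69.0]; 0.3 [314.0, 31.0] [314.0, 47.0]; 0.6 [314.0, 11.0] [314.0, 34.0]; 0.9 [314.0, 5.0] [314.0, 33.0]; 1.1 [313.0, 12.0] [314.0, 43.0]; 1.2 [313.0, 20.0] [313.0, 51.0]; 1.3 [313.0, 30.0] [313.0, 61.0]; 1.4 [313.0, 44.0] [313.0, 74.0]; 1.5 [313.0, 61.0] [313.0, 89.0]; 1.55 [313.0, 70.0] [313.0, 97.0];
```

```bash
python3 -m pendant '[[-0.03,0,0.03,0,0.07,0,38],[-0.05,0,0.09,0,0.24,0,38],[-0.05,0,0.15,0,0.4,0,38]]'|grep force; python3 h.py; python3 -m pendant '[[0,0,0.05,0,0.16,0,38],[0,0,0.1,0,0.3,0,38]]'|grep force; python3 arc.py 73.5 32 -16 -18 -20 -22
```

```text
force: [2.4, 1.9, 2.7]
grip_force: 10.0
t12.92 chest mm [-87.1  -0.6 193.2] phi 30.7 F [2.1 2.2 2.7] w 40.6 g 10.0
force: [1.1, 1.5, 1.8]
grip_force: 10.0
t13.08 chest mm [-85.4  -0.6 189.4] phi 32.4 F [0.9 1.6 1.8] w 40.4 g 10.0
-16.0 [-0.01, -0.0, 0.02, -0.0, 0.02, -0.03]
-18.0 [-0.01, -0.0, 0.08, -0.0, 0.18, -0.03]
-20.0 [-0.01, -0.0, 0.15, -0.0, 0.34, -0.03]
-22.0 [-0.01, -0.0, 0.21, -0.0, 0.51, -0.03]
```

```bash
python3 -m pendant '[[-0.01,0,0.05,0,0.1,0,38],[-0.01,0,0.09,0,0.2,0,38]]'|grep force; python3 h.py; python3 -m pendant '[[0,0,0.04,0,0.1,0,38],[0,0,0.08,0,0.2,0,38]]'|grep force; python3 arc.py 73.5 32 -21 -22 -23; python3 red.py
```

```text
force: [2.6, 1.7, 2.1]
grip_force: 10.0
t13.25 chest mm [-84.   -0.6 186. ] phi 33.6 F [2.4 2.1 2.1] w 40.5 g 10.0
force: [3.1, 0.5, 1.9]
grip_force: 10.0
t13.42 chest mm [-82.5  -0.6 183. ] phi 34.8 F [3.  1.  1.9] w 40.4 g 10.0
-21.0 [0.01, -0.0, 0.0, -0.0, 0.03, -0.03]
-22.0 [0.01, -0.0, 0.03, -0.0, 0.11, -0.03]
-23.0 [0.01, -0.0, 0.06, -0.0, 0.19, -0.03]
red [314.6  58.9] [ 277   36   75   48 3247]
0 [315.0, 61.0] [315.0, 70.0]; 0.3 [315.0, 29.0] [315.0, 44.0]; 0.6 [314.0, 2.0] [314.0, 24.0]; 0.9 [314.0, -13.0] [314.0, 16.0]; 1.1 [313.0, -13.0] [314.0, 19.0]; 1.2 [313.0, -9.0] [313.0, 25.0]; 1.3 [313.0, -2.0] [313.0, 33.0]; 1.4 [313.0, 8.0] [313.0, 43.0]; 1.5 [313.0, 22.0] [313.0, 56.0]; 1.55 [313.0, 31.0] [313.0, 64.0];
```

```bash
python3 -m pendant '[[0,0,0.03,0,0.09,0,38],[0.01,0,0.06,0,0.18,0,38],[0.01,0,0.06,0,0.18,0,38]]'|grep force:; python3 h.py;  python3 -m pendant '[[0.01,0,0.03,0,0.08,0,38],[0.01,0,0.06,0,0.16,0,38],[0.01,0,0.06,0,0.16,0,38]]'|grep force:; python3 h.py
```

```text
force: [2.0, 1.2, 2.6]
grip_force: 10.0
t13.72 chest mm [-81.3  -0.5 181. ] phi 35.9 F [1.8 1.5 2.6] w 40.1 g 10.0
force: [-3.3, 2.5, 8.7]
grip_force: 10.0
t13.97 chest mm [-79.9  -0.5 179.6] phi 36.8 F [-3.6  2.   8.7] w 40.7 g 10.0
```

```bash
python3 -m pendant '[[0.0,0,-0.02,0,0,0,38],[0.02,0,-0.005,0,0,0,38],[0.04,0,0.01,0,0,0,38],[0.06,0,0.025,0,0,0,38],[0.06,0,0.025,0,0,0,38]]' 18|grep force:; python3 h.py;  python3 -m pendant '[[0.02,0,0.012,0,0,0,38],[0.04,0,0.024,0,0,0,38],[0.04,0,0.024,0,0,0,38]]'|grep force:; python3 h.py; python3 red.py
```

```text
force: [-8.5, 2.7, 9.1]
grip_force: 18.0
t14.38 chest mm [-78.3  -0.6 179.5] phi 36.7 F [-8.8  1.5  9.1] w 39.9 g 18.0
force: [-8.4, 3.9, 10.5]
grip_force: 18.0
t14.63 chest mm [-76.7  -0.6 179.4] phi 36.6 F [-8.9  2.8 10.5] w 40.1 g 18.0
red [314.5  35.9] [ 280    9   70   56 3714]
0 [315.0, 67.0] [315.0, 76.0]; 0.3 [314.0, 35.0] [314.0, 49.0]; 0.6 [314.0, 7.0] [314.0, 28.0]; 0.9 [314.0, -10.0] [314.0, 18.0]; 1.1 [313.0, -12.0] [314.0, 21.0]; 1.2 [313.0, -9.0] [313.0, 26.0]; 1.3 [313.0, -2.0] [313.0, 33.0]; 1.4 [313.0, 8.0] [313.0, 44.0]; 1.5 [313.0, 21.0] [313.0, 56.0]; 1.55 [313.0, 29.0] [313.0, 64.0];
```

```bash
python3 -m pendant '[[0.03,0,0.0,0,0,0,38],[0.045,0,0.01,0,0,0,38],[0.045,0,0.01,0,0,0,38]]' 18|grep force:; python3 h.py;  python3 -m pendant '[[0.02,0,0.012,0,0,0,38],[0.04,0,0.024,0,0,0,38],[0.04,0,0.024,0,0,0,38]]'|grep force:; python3 h.py; python3 red.py|head -1
```

```text
force: [-16.2, 5.9, 12.2]
grip_force: 18.0
t14.93 chest mm [-76.4  -0.7 179.3] phi 36.5 F [-16.9   3.6  12.2] w 40.1 g 18.0
force: [-19.3, 7.4, 12.5]
grip_force: 18.0
t15.18 chest mm [-75.6  -0.7 178.7] phi 36.3 F [-20.1   4.7  12.5] w 40.2 g 18.0
red [314.4  34.3] [ 279    7   71   57 3796]
```

The loop is bearing on the hook (force rose to 20 N with the lever steady at about 1.34). I'll release and withdraw.

```bash
python3 -m pendant '[[-0.01,0,-0.01,0,0,0,38],[-0.02,0,-0.015,0,0,0,65],[-0.02,0,-0.015,0,0,0,65],[-0.02,0,-0.015,0,0,0,65],[-0.02,0,-0.015,0,0,0,65]]'|egrep "force:|width"; python3 -m pendant '[[0,0,0,0,0,0,65],[0,0,-0.5,0,0,0,65],[0,0,-1.2,0,0,0,65],[0,0,-2,0,0,0,65],[0,0,-3,0,0,0,65]]'|egrep "force:|width"; python3 h.py; python3 red.py
python3 - <<'E'
import cv2
im=cv2.imread("pics/last.png");cv2.imwrite("pics/v10.png",cv2.resize(im[0:300,180:460],None,fx=2,fy=2,interpolation=2))
E
```

```text
force: [-0.2, 0.2, -0.0]
gripper_width: 0.0587
grip_force: 0.0
force: [-0.3, 0.2, 0.6]
gripper_width: 0.0596
grip_force: 0.0
t16.07 chest mm [-145.7   -1.   276.4] phi 36.5 F [-0.3  0.1  0.6] w 59.6 g 0.0
red [314.9  97.8] [298  86  35  25 774]
0 [315.0, 102.0] [315.0, 108.0]; 0.3 [315.0, 84.0] [315.0, 94.0]; 0.6 [315.0, 73.0] [315.0, 85.0]; 0.9 [314.0, 69.0] [315.0, 84.0]; 1.1 [314.0, 72.0] [314.0, 88.0]; 1.2 [314.0, 76.0] [314.0, 92.0]; 1.3 [314.0, 81.0] [314.0, 97.0]; 1.4 [314.0, 88.0] [314.0, 103.0]; 1.5 [314.0, 96.0] [314.0, 111.0]; 1.55 [314.0, 100.0] [314.0, 115.0];
```

View pics/v10.png

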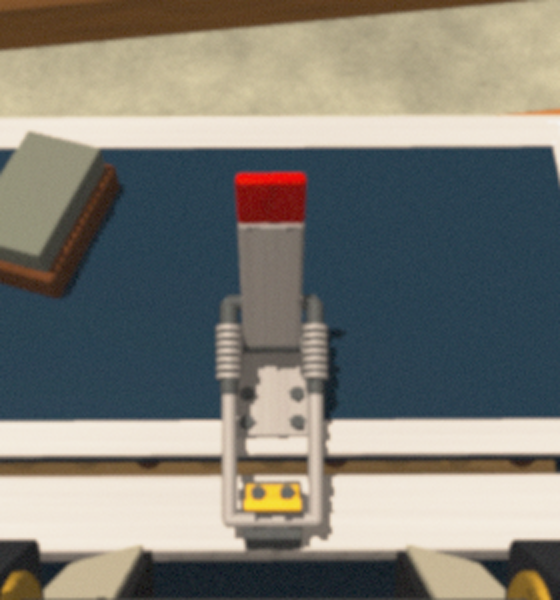

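The picture shows the bar at (270,520), in front of and below the brass hook at (272,495), with the legs straight and the lever raised at about 1.33, so the loop is hooked. Next I'll press the lever with closed fingers.

```bash
cat > press.py <<'E'
# press.py y clear d l1 l2 ...(deg): rows putting the leading tip corner on the lever's upper face, d mm out
from h import *
import sys
y,cl,D,*ls=map(float,sys.argv[1:]);q,s,r=st()
for l in ls:
    ph=.53*l;a=np.radians(ph);z=np.array([np.sin(a),-np.cos(a)]);x=np.array([np.cos(a),np.sin(a)])
    c=lev(np.radians(l),D,0,2.5+cl);T=np.array([c[0],c[2]])+21*z-9*x
    v=r.T@(W(q,[T[0],y,T[1]])-s["ee_pos"])/.04;w=np.degrees(R.from_matrix(r.T@Rt(q,ph)).as_rotvec())/6
    print(l,np.r_[v,w].round(2).tolist())
E
python3 -m pendant '[[0,0,0,0,0,0,0],[0,0,-0.3,0,0,0,0],[0,0,-0.3,0,0,0,0],[0,0,-0.3,0,0,0,0],[0,0,-0.3,0,0,0,0]]'|grep width
python3 press.py -1.5 20 65 76
```

```text
gripper_width: 0.0307
t16.53 chest mm [-151.5   -0.8  285.6] phi 36.7 F [0.3 0.2 0.2] w 30.7 g 0.0
76.0 [2.01, 0.01, 2.21, 0.0, 0.6, -0.03]
```

```bash
python3 -m pendant '[[0.7,0,0.7,0,0.6,0,0],[1.3,0,1.4,0,0.6,0,0],[2,0,2.2,0,0.6,0,0],[2,0,2.2,0,0.6,0,0],[2,0,2.2,0,0.6,0,0]]'|egrep "force:|width"
python3 red.py|head -1;python3 press.py -1.5 6 65 76
```

```text
force: [-0.6, -1.2, -0.4]
gripper_width: 0.0012
grip_force: 0.0
red [313.9 236.3] [291 226  47  22 959]
t17.00 chest mm [-34.8  -1.3 261.5] phi 40.1 F [-0.5  0.2  0.7] w 0.4 g 0.0
76.0 [0.23, 0.0, 0.27, 0.01, 0.03, -0.03]
```

```bash
python3 -m pendant '[[0.1,0,0.1,0,0,0,0],[0.23,0,0.27,0,0,0,0],[0.23,0,0.27,0,0,0,0]]'|egrep "force:";python3 h.py
for i in 1 2 3; do python3 -m pendant '[[0.03,0,0.035,0,0,0,0],[0.06,0,0.07,0,0,0,0],[0.06,0,0.07,0,0,0,0]]'|egrep "force:";python3 press.py -1.5 0 65 76;done
```

```text
force: [-0.9, -0.5, -0.4]
grip_force: 0.0
t17.25 chest mm [-20.   -0.7 262.7] phi 40.5 F [-0.8 -0.6 -0.4] w 0.6 g 0.0
force: [-0.3, -0.7, -0.7]
grip_force: 0.0
t17.50 chest mm [-17.2  -0.7 261.8] phi 40.4 F [-0.3 -0.7 -0.7] w 0.3 g 0.0
76.0 [-0.02, 0.02, 0.11, -0.0, -0.02, -0.03]
force: [-3.6, 0.6, 1.9]
grip_force: 1.5
t17.75 chest mm [-13.7  -0.8 260.8] phi 40.4 F [-3.6  0.1  1.9] w 0.4 g 1.5
76.0 [-0.07, 0.02, 0.03, -0.0, -0.01, -0.03]
force: [-4.6, 1.0, 2.8]
grip_force: 2.4
t18.00 chest mm [-10.   -0.8 260.1] phi 40.4 F [-4.7  0.4  2.8] w 0.3 g 2.4
76.0 [-0.13, 0.02, -0.04, -0.0, -0.01, -0.03]
```

```bash
python3 press.py -1 -2 65 71 68 65 62 59; python3 red.py
```

```text
t18.00 chest mm [-10.   -0.8 260.1] phi 40.4 F [-4.7  0.4  2.8] w 0.3 g 2.4
71.0 [-0.05, 0.01, 0.11, -0.0, -0.45, -0.03]
68.0 [-0.02, 0.01, 0.18, -0.0, -0.72, -0.03]
65.0 [0.0, 0.01, 0.25, -0.0, -0.98, -0.03]
62.0 [0.02, 0.01, 0.32, -0.0, -1.25, -0.03]
59.0 [0.04, 0.01, 0.39, -0.0, -1.51, -0.03]
red [315.3 266.3] [291 262  49  13 443]
0 [315.0, 229.0] [315.0, 240.0]; 0.3 [315.0, 218.0] [315.0, 231.0]; 0.6 [315.0, 215.0] [315.0, 231.0]; 0.9 [315.0, 224.0] [315.0, 242.0]; 1.1 [314.0, 238.0] [314.0, 256.0]; 1.2 [314.0, 248.0] [314.0, 266.0]; 1.3 [314.0, 260.0] [314.0, 276.0]; 1.4 [314.0, 274.0] [314.0, 289.0]; 1.5 [314.0, 289.0] [314.0, 302.0]; 1.55 [314.0, 297.0] [314.0, 309.0];
```

```bash
python3 -m pendant '[[-0.05,0,0.11,0,-0.45,0,0],[-0.02,0,0.18,0,-0.7,0,0],[0,0,0.25,0,-1,0,0],[0.02,0,0.32,0,-1.25,0,0],[0.04,0,0.39,0,-1.5,0,0]]'|egrep "force:";python3 press.py -1 -2 65 57 54 51 48 45
```

```text
force: [-9.2, 1.0, 5.6]
grip_force: 5.4
t18.47 chest mm [  0.7  -0.7 249.3] phi 31.2 F [-9.3 -0.3  5.6] w 0.4 g 5.4
57.0 [0.03, 0.01, 0.05, -0.01, -0.17, -0.03]
54.0 [0.05, 0.01, 0.12, -0.01, -0.43, -0.03]
51.0 [0.07, 0.01, 0.19, -0.01, -0.7, -0.03]
48.0 [0.08, 0.01, 0.27, -0.01, -0.96, -0.03]
45.0 [0.09, 0.01, 0.34, -0.01, -1.23, -0.03]
```

Force is about 11 N and tracking well. Continuing.

```bash
python3 -m pendant '[[0.03,0,0.05,0,-0.17,0,0],[0.05,0,0.12,0,-0.43,0,0],[0.07,0,0.19,0,-0.7,0,0],[0.08,0,0.27,0,-0.96,0,0],[0.09,0,0.34,0,-1.2,0,0]]'|egrep "force:";python3 press.py -1 -2 65 43 40 37 34 31
```

```text
force: [-9.5, 1.1, 6.9]
grip_force: 5.6
t18.88 chest mm [ 10.9  -0.7 239.9] phi 24.1 F [-9.5 -0.2  6.9] w 0.2 g 5.6
43.0 [0.0, 0.01, 0.06, -0.01, -0.21, -0.03]
40.0 [0.02, 0.01, 0.13, -0.01, -0.48, -0.03]
37.0 [0.02, 0.01, 0.21, -0.01, -0.74, -0.03]
34.0 [0.03, 0.01, 0.28, -0.01, -1.01, -0.03]
31.0 [0.03, 0.01, 0.36, -0.01, -1.27, -0.03]
```

```bash
python3 -m pendant '[[0,0,0.06,0,-0.2,0,0],[0.02,0,0.13,0,-0.48,0,0],[0.02,0,0.21,0,-0.74,0,0],[0.03,0,0.28,0,-1,0,0],[0.03,0,0.36,0,-1.27,0,0]]'|egrep "force:";python3 press.py -1 -2 65 29 26 23 20 17; python3 red.py
```

```text
force: [-4.2, 0.8, 5.5]
grip_force: 3.7
t19.30 chest mm [ 18.6  -0.7 227.7] phi 16.5 F [-4.3  0.3  5.5] w 0.4 g 3.7
29.0 [-0.02, 0.01, 0.06, -0.02, -0.19, -0.02]
26.0 [-0.02, 0.01, 0.13, -0.02, -0.46, -0.02]
23.0 [-0.02, 0.01, 0.21, -0.02, -0.72, -0.02]
20.0 [-0.02, 0.01, 0.29, -0.02, -0.99, -0.02]
17.0 [-0.03, 0.01, 0.37, -0.02, -1.25, -0.02]
red [316.  262.3] [292 254  48  22 770]
0 [315.0, 233.0] [315.0, 249.0]; 0.3 [315.0, 237.0] [315.0, 256.0]; 0.6 [314.0, 255.0] [314.0, 275.0]; 0.9 [314.0, 293.0] [314.0, 310.0]; 1.1 [314.0, 329.0] [314.0, 341.0]; 1.2 [314.0, 350.0] [314.0, 359.0]; 1.3 [314.0, 371.0] [314.0, 377.0]; 1.4 [314.0, 394.0] [314.0, 395.0]; 1.5 [314.0, 417.0] [314.0, 413.0]; 1.55 [314.0, 428.0] [314.0, 422.0];
```

```bash
python3 -m pendant '[[-0.02,0,0.06,0,-0.2,0,0],[-0.02,0,0.13,0,-0.46,0,0],[-0.02,0,0.21,0,-0.72,0,0],[-0.02,0,0.29,0,-1,0,0],[-0.03,0,0.37,0,-1.25,0,0]]'|egrep "force:";python3 press.py -1 -2 65 15 12 9 6 3; python3 red.py
```

```text
force: [0.8, 0.3, 0.9]
grip_force: 0.6
t19.77 chest mm [ 22.7  -0.8 213.1] phi 9.2 F [0.8 0.4 0.9] w 0.8 g 0.6
15.0 [-0.03, 0.01, 0.04, -0.02, -0.2, -0.02]
12.0 [-0.04, 0.01, 0.12, -0.02, -0.47, -0.02]
9.0 [-0.05, 0.01, 0.2, -0.02, -0.73, -0.02]
6.0 [-0.07, 0.01, 0.27, -0.02, -1.0, -0.02]
3.0 [-0.09, 0.01, 0.35, -0.02, -1.26, -0.02]
red [315.1 261.2] [291 252  49  24 879]
0 [315.0, 239.0] [315.0, 258.0]; 0.3 [314.0, 250.0] [314.0, 271.0]; 0.6 [314.0, 279.0] [314.0, 299.0]; 0.9 [313.0, 329.0] [314.0, 344.0]; 1.1 [313.0, 373.0] [313.0, 380.0]; 1.2 [313.0, 397.0] [313.0, 400.0]; 1.3 [313.0, 421.0] [313.0, 419.0]; 1.4 [313.0, 445.0] [313.0, 439.0]; 1.5 [313.0, 469.0] [313.0, 457.0]; 1.55 [313.0, 480.0] [313.0, 466.0];
```

```bash
python3 -m pendant '[[-0.03,0,0.04,0,-0.2,0,0],[-0.04,0,0.12,0,-0.47,0,0],[-0.05,0,0.2,0,-0.73,0,0],[-0.07,0,0.27,0,-1,0,0],[-0.07,0,0.27,0,-1,0,0]]'|egrep "force:";python3 press.py -1 -2 65 4 2 0; python3 red.py
```

```text
force: [-0.1, -0.3, -0.2]
grip_force: 0.0
t20.23 chest mm [ 21.   -1.1 200. ] phi 3.0 F [-0.  -0.3 -0.2] w 0.6 g 0.0
4.0 [0.02, -0.0, 0.01, -0.02, -0.14, -0.03]
2.0 [0.01, -0.0, 0.06, -0.02, -0.32, -0.03]
0.0 [-0.0, -0.0, 0.11, -0.02, -0.5, -0.02]
red [314.6 256.4] [ 292  242   46   34 1280]
0 [314.0, 242.0] [314.0, 262.0]; 0.3 [313.0, 260.0] [313.0, 281.0]; 0.6 [313.0, 298.0] [313.0, 318.0]; 0.9 [312.0, 359.0] [312.0, 370.0]; 1.1 [312.0, 409.0] [312.0, 411.0]; 1.2 [312.0, 435.0] [312.0, 432.0]; 1.3 [312.0, 461.0] [312.0, 452.0]; 1.4 [312.0, 485.0] [312.0, 472.0]; 1.5 [312.0, 508.0] [312.0, 489.0]; 1.55 [312.0, 519.0] [312.0, 497.0];
```

It has snapped flat (red end top edge at row 242, predicted 242 for flat). I'll press gently to confirm, then retreat.

```bash
for i in 1 2; do python3 -m pendant '[[0,0,0.03,0,-0.1,0,0],[0,0,0.06,0,-0.2,0,0],[0,0,0.06,0,-0.2,0,0]]'|egrep "force:";python3 h.py;done
```

```text
force: [-1.1, -0.6, 0.4]
grip_force: 0.0
t20.53 chest mm [ 20.7  -0.8 198.8] phi 1.8 F [-1.  -0.7  0.4] w 0.6 g 0.0
force: [-0.6, -0.5, -0.5]
grip_force: 0.0
t20.78 chest mm [ 20.8  -0.8 196.2] phi 0.6 F [-0.5 -0.6 -0.5] w 0.4 g 0.0
```

```bash
for i in 1 2; do python3 -m pendant '[[0,0,0.03,0,0,0,0],[0,0,0.05,0,0,0,0],[0,0,0.05,0,0,0,0]]'|egrep "force:";python3 h.py;done
```

```text
force: [0.4, -1.1, -0.8]
grip_force: 0.0
t21.03 chest mm [ 20.6  -0.7 194.3] phi 0.6 F [ 0.6 -1.  -0.8] w 0.1 g 0.0
force: [-1.0, -0.7, 3.7]
grip_force: 1.8
t21.28 chest mm [ 20.9  -0.7 193.3] phi 0.7 F [-0.9 -0.9  3.7] w 0.5 g 1.8
```

```bash
python3 -m pendant '[[0,0,0.03,0,0,0,0],[0,0,0.04,0,0,0,0],[0,0,0.04,0,0,0,0]]'|egrep "force:";python3 h.py; python3 -m pendant '[[0,0,-1,0,0,0,0],[0,0,-2,0,0,0,0],[0,0,-3,0,0,0,0],[-2,0,-4,0,0,0,0],[-2,0,-4,0,0,0,0]]'|egrep "force:"; python3 -m pendant '[[-1,0,-0.5,0,0,0,0],[-2,0,-0.5,0,0,0,0],[-3,0,-0.5,0,0,0,0],[-3,0,-0.5,0,0,0,0],[-3,0,-0.5,0,0,0,0]]'|egrep "force:"; python3 h.py; python3 red.py; python3 - <<'E'
from plant import eyes
from h import *
C["wrist"]=None
im=cv2.imread("pics/last.png");d=eyes.snapshot("wrist");C["wrist"]=dict(K=d["K"],r=d["rvec"],t=d["tvec"]);q=np.load("q.npy")
im=d["color"]
b=proj("wrist",W(q,[-108,0,203]))[0];print("bar pred",b.round(0),"edge",proj("wrist",W(q,[-118,-100,184]))[0].round(0),proj("wrist",W(q,[-80,-100,200]))[0].round(0))
u,v=b.astype(int);g=cv2.cvtColor(im,cv2.COLOR_RGB2GRAY);h=cv2.cvtColor(im,cv2.COLOR_RGB2HSV)
print(g[v-24:v+26:3,u-36:u+40:5])
y=(h[...,0]>15)&(h[...,0]<32)&(h[...,1]>170)&(h[...,2]>120);y[:v-30]=0;y[v+30:]=0;y[:,:u-40]=0;y[:,u+40:]=0;print("yellow",np.argwhere(y).mean(0),y.sum(),np.argwhere(y).min(0),np.argwhere(y).max(0))
E
```

```text
force: [-3.9, -0.6, 10.0]
grip_force: 5.3
t21.53 chest mm [ 21.   -0.7 193. ] phi 0.8 F [-3.7 -1.2 10. ] w 0.6 g 5.3
force: [-0.5, 1.2, 0.0]
grip_force: 0.0
force: [1.6, -0.1, 0.4]
grip_force: 0.0
t22.37 chest mm [-177.4   -0.5  366.9] phi 0.8 F [1.6 0.1 0.4] w 0.5 g 0.0
bar pred [316. 157.] edge [411. 167.] [418. 128.]
[[228 227 227 225 192 109 228 228 229 230 230 203 116 228 230 231]
 [232 233 233 231 192 116 232 232 233 233 233 201 116 233 233 234]
 [231 232 231 228 193 111 198 203 186 192 200 202 116 233 232 231]
 [232 231 231 228 192 113 187 185 190 179 112 203 114 232 233 233]
 [231 231 231 231 194 110 137 190 208 116 115 204 114 232 232 233]
 [233 232 233 232 195 105 146 201 206 123 121 201 126 231 232 232]
 [233 232 233 233 196 112 180 184 182 174 114 203 113 234 233 233]
 [234 233 233 233 196 140 125 126 122 123 127 203 114 234 234 235]
 [232 232 232 232 199 201 196 192 191 193 158 199 120 233 234 233]
 [233 232 232 232 210 201 144 149 152 145 130 210 206 232 231 232]
 [234 234 234 233 233 226 112 111 108 111 104 231 231 232 232 231]
 [173 171 176 174 172 165 110 110 109 112 127 148 148 147 165 164]
 [129 128 130 133 131 127 127 130 129 130 101  65  65  64 131 127]
 [132 130 131 130 129 133 136 134 134 134 105  72  64  64  75  68]
 [129 130 133 133 135 136 137 136 134 133 104  65  68  65  61  66]
 [136 136 139 136 130 131 130 128 133 135 103  67  67  65  67  68]
 [132 131 125 131 132 133 138 139 139 137  99  69  67  67  62  65]]
yellow [151.65942029 316.77536232] 276 [142 306] [159 328]
```

The bar sits just outside the hook, the lever is flat and the robot is clear. Handing in.

```bash
python3 -c "
from plant import env
print(env.finish_job())"
```

```text
the job is handed in; nothing more can be done
None
```

I shut the front, hooked the loop over the keeper and pressed the lever flat over centre, then withdrew the arm and handed the job in at about 22 s; the hand-in returned no verdict, and I did not measure the final front angle or spring stretch.

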